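Stand the tall stone sample in the showroom rack

TASK

Two cream stone samples lean on little wooden easels. Take the tall one (not the square one) and stand it upright on its short lower edge in the one empty slot of the wire rack, about centred along the slot, lowering it right in before you let go rather than dropping it. Leave the two samples already in the rack standing where they are.

Things in the scene. Friction and masses are not known exactly. Their poses are not given: they have to be found in the camera images.
- tall_sample: Tall cream stone slab, 18 mm thick (x), 90 wide (y), 150 tall (z), 0.5 to 0.7 kg. Origin: centre of its lower short face; z runs up to the top edge. It leans 20 deg on a fixed wooden easel, top towards the robot, foot 30 mm up behind an 8 mm lip; the easel's back stops 95 mm up the slab, above that both faces are free. A like easel 0.2 m away holds a square 90 mm sample; they swap places.
- rack: Fixed rack: dark wood board 225 (x) by 130 (y) by 12 mm, its top the slot floor. Origin: centre of its underside, at counter height. Three slots run along y, centred at x = -75, 0, +75 mm; each is 36 mm wide between two steel wire hoops (8 mm wire, 22 mm either side of its centre line, 108 mm long in y, tops 104 mm above the counter). Two slots hold a sample; which is empty varies.
- rack_sample_a: Grey stone sample standing in one slot of the rack: 18 mm thick (x), 90 mm wide (y), 105 mm tall (z); its top is 117 mm above the counter. Origin: centre of its lower edge face. Loose; to be left standing.
- rack_sample_b: Brownish stone sample standing in another slot of the rack: 18 mm thick (x), 100 mm wide (y), 105 mm tall (z); its top is 117 mm above the counter. Origin: centre of its lower edge face. Loose; to be left standing.
Not all that is in view belongs to the job. Leave any red look-alike of the tall_sample alone.

How it is judged:
By the outcome, as a careful person would: the job done as asked, in the order asked, and still so for the second after the job is handed in, with the robot touching nothing.
It also fails if it takes over 32 s, if anything falls off the work surface, if the arm or the gripper's body presses on something with over 40 N, if the wrist force passes 120 N, or if a joint passes its speed limit or range.

ROBOT

A 6-joint arm with a two-finger parallel gripper is mounted at the origin on the work surface. World frame = base frame: x ahead of the robot, y to its left, z up, the work surface at z = 0. Lengths are in m, angles in rad, forces in N, time in s.
With the tool pointing down it reaches from about 0.3 to 0.775 m from the base axis. Payload 14.6 kg.
Tool frame: the origin (TCP) lies midway between the tips of the shut fingers; the grasp point (between the pads) lies 19 mm behind it (ctrl.grip_depth is the z of the grasp point in the tool frame, in m); z points along the fingers, y is the line along which they close (so a half turn about z gives the same grasp; the last joint's range is limited). The gripper opens to 94 mm and grips with 3 to 60 N. Pads are 16 mm wide; open, the fingers measure 119 mm over their backs; the gripper's body (75 mm by 177 mm) begins 78 mm behind the grasp point.
Start: joints at [1.058, 0.3, 1.521, -0, 1.321, -0.067], TCP at [0.237, 0.496, 0.205] pointing down, gripper open.
Joint ranges: [-3.03, 3.03], [-0.79, 2.21], [0.23, 2.52], [-1.04, 4.18], [0, 3.07], [-2.55, 2.55]. Speed limits (rad/s): [2.22, 2.22, 2.57, 3.14, 3.14, 3.14].

INTERFACE

Orientations are given as [roll, pitch, yaw] about the fixed x, y, z axes, in that order (R = Rz(yaw) Ry(pitch) Rx(roll)).
In Python, from station import ctrl gives the robot as it stands. The module is installed in compiled form; this text tells all that it offers.
- The arm moves only by the tool carry_out, never from a script. Its argument "commands" is a list of rows, each a list of 3 entries, a list of its own where there are three numbers: the closure, from 0 (fully open) to 1 (shut), then the shift along the tool's x, y, z in mm, then the turn, a rotation vector about the tool's x, y, z in rad. In form: [[gripper, [tx, ty, tz], [wx, wy, wz]], ...]. A call has 1 to 10 rows; each row shifts and turns the commanded pose from where the row before left it, along the tool's axes as they then stand; what a row does not reach is not made up. A row lasts 1/8 s, in which the tool goes at most 62.5 mm and 10.7 degrees, less where a joint would pass 70% of its speed; a pose out of reach is approached as far as the arm can. A call with a gripper value outside its range is refused whole. The fingers move at their own pace and stop on an object; "squeeze" is the grip in N (left out, the last holds). Time passes only in rows, so rows that do not move let the fingers close. It gives the time, the measured TCP pose, the force, the opening and the grip force at its end, in the units of the state.
- ctrl.get_obs(): the state, without advancing time (a new reading comes with each control period).
- ctrl.camera(name): name is "scene" or "top" or "wrist"; returns a dict with "img" (400x640x3 uint8, blue, green, red), "camera_matrix" (3x3 intrinsics, pixels), "rvec" (rotation vector, rad) and "tvec" (3), from world to camera coordinates, as OpenCV has them. Camera axes: x right, y down, z forward; pixel columns grow to the right and rows downward; lengths in m; the calibration is good to about 2 mm. A picture is of the moment at which its call begins. There is no depth.
- ctrl.hand_in(): hands the job in; it is judged then, once.
Trained networks look in the newest picture that a camera, given by its name, has taken for a name from the list of things; names that differ only in an ending like _2 or _b are one class to them, and where a whole thing is asked for, a point or a joint stands for the part that bears it (a point fixed in the world has none). Each returns a list of dicts, best first, with "score" (0 to 1); they miss things now and then, are a little off and sometimes report something else, mostly with a low value. They report only what shows in the picture. A call takes as long as a camera call. They do not tell look-alikes from the thing itself.
- ctrl.outline_of(thing, camera): "region" (400x640 bool, what is visible of it).
- ctrl.place_of(thing, camera): "at" ([x, y, z] in m, in world coordinates, good to about 4 mm: a listed point, or the origin of a listed thing).
The state is a dict: "time_s": time; "qpos": joint angles; "joint_vel": joint speeds; "tau": joint torques, N m; "ee_pos": TCP position; "eef_rot": TCP orientation; "force": force on the tool from outside, world axes, zero at the start; "moment": the same for the moment, N m; "grip_width": finger opening in m; "grip_force": force on a finger pad.
Only numpy, scipy, OpenCV 4.12 (cv2) and the standard library are available. Lean on these libraries where they do the work, as an engineer would, in place of code of your own. Each camera call takes 0.05 s, during which the arm holds its last target. There are 200 camera calls.

## Working session

There is one attempt and no reset: what is moved stays moved. The work goes in short steps, Python scripts to look and compute and a tool call to move; the robot and the scene stay as the last step left them, time stands still between calls to the robot, and variables do not carry over. Pictures are saved under pics/ and viewed, at most 10 in all, crops included, and the job is handed in when it is done.

Besides the shell and the picture viewer there is one more tool, called after "Emit:" by a JSON object that holds its "name" and its "arguments". carry_out: Moves the arm, as the interface text tells. Its arguments: {"type":"object","properties":{"commands":{"type":"array","items":{"type":"array"}},"squeeze":{"type":"number"}},"required":["commands"]}

```bash
mkdir -p pics; python3 - <<'E'
from station import ctrl
import cv2,numpy as np
o=ctrl.get_obs(); print(o)
ims=[]
for c in ["scene","top"]:
    r=ctrl.camera(c); cv2.imwrite(f"pics/{c}1.png",r["img"])
    C=-cv2.Rodrigues(np.array(r["rvec"]))[0].T@np.array(r["tvec"]).ravel(); print(c,C,r["camera_matrix"])
    for t in ["tall_sample","rack","rack_sample_a","rack_sample_b"]:
        for d in ctrl.place_of(t,c):
            p=np.array(d["at"]); px=cv2.projectPoints(p[None],np.array(r["rvec"]),np.array(r["tvec"]),np.array(r["camera_matrix"]),None)[0].ravel()
            print(c,t,p.round(3),round(d["score"],2),px.round())
E
```

```text
{'time_s': 0.0, 'qpos': array([ 1.05838487e+00,  3.00481815e-01,  1.52156123e+00,  2.52551650e-05,
        1.32066645e+00, -6.65622813e-02]), 'joint_vel': array([-0.00051705, -0.00023853,  0.00090153, -0.00066327,  0.002659  ,
       -0.00184358]), 'tau': array([-6.82672344e-04, -5.31815636e+01, -3.52731371e+01,  7.06981332e-02,
        2.45117967e-02, -6.34470712e-05]), 'ee_pos': array([0.23703062, 0.49603074, 0.20488884]), 'eef_rot': array([-3.14047991e+00, -9.86926798e-05,  2.69573716e+00]), 'force': array([ 0.41266537, -0.86851009, -0.02618688]), 'moment': array([ 0.03950475, -0.03944455, -0.00858087]), 'grip_force': 0.0, 'grip_width': 0.0943949944274558}
scene [ 1.19187922 -0.18353897  0.8362953 ] [[503.025771     0.         324.26567489]
 [  0.         503.025771   199.59190602]
 [  0.           0.           1.        ]]
scene tall_sample [0.273 0.389 0.008] 0.67 [418. 142.]
scene tall_sample [0.56  0.288 0.032] 0.65 [437. 220.]
scene rack [ 0.58  -0.233  0.005] 0.77 [202. 300.]
scene rack_sample_a [ 0.653 -0.231  0.008] 0.97 [209. 331.]
scene rack_sample_b [ 0.653 -0.231  0.008] 0.97 [209. 331.]
top [0.20930241 0.0731399  0.98556776] [[448.25521821   0.         316.57637801]
 [  0.         448.25521821 200.6584925 ]
 [  0.           0.           1.        ]]
top tall_sample [0.266 0.391 0.009] 0.89 [169. 276.]
top tall_sample [0.556 0.286 0.031] 0.63 [231. 149.]
top rack [ 0.578 -0.236 -0.001] 0.7 [458. 160.]
top rack_sample_a [ 0.579 -0.234  0.013] 0.96 [459. 157.]
top rack_sample_a [ 0.654 -0.229  0.017] 0.58 [457. 126.]
top rack_sample_b [ 0.579 -0.234  0.013] 0.96 [459. 157.]
top rack_sample_b [ 0.654 -0.229  0.017] 0.58 [457. 126.]
```

View pics/scene1.png

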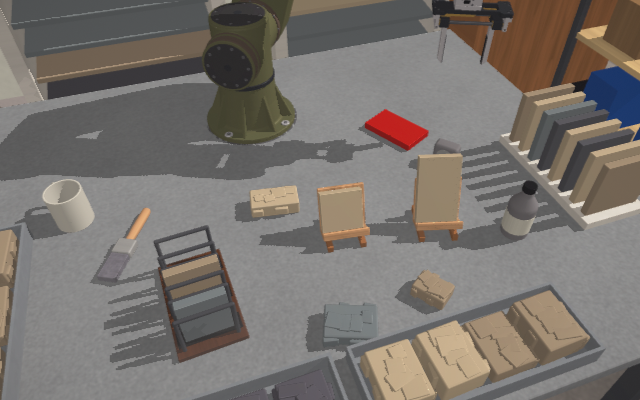

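View pics/top1.png

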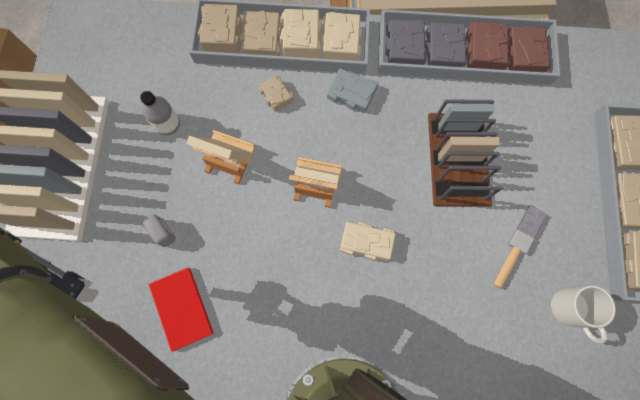

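Scene view: the candidates are the tall cream slab on an easel (438,190), the square cream sample on an easel (342,212), and the red look-alike lying flat (397,128). The shelf slabs at right, around (580,140), could also be mistaken for it. I choose (438,190). Top view: the tall slab is at (218,148), and the rack at (462,160) has its nearest-robot slot empty, around (462,190). Next I'll fit the poses to the outlines.

```bash
cat > h.py <<'E'
from station import ctrl
import cv2,numpy as np
from scipy.optimize import minimize
from scipy.spatial.transform import Rotation as R
def cam(c):
    r=ctrl.camera(c); r["c"]=c
    for k in("rvec","tvec","camera_matrix"): r[k]=np.array(r[k],float)
    return r
def proj(r,P): return cv2.projectPoints(np.array(P,float).reshape(-1,3),r["rvec"],r["tvec"],r["camera_matrix"],None)[0].reshape(-1,2)
def hullmask(pts):
    m=np.zeros((400,640),np.uint8); h=cv2.convexHull(pts.astype(np.float32)).reshape(-1,2)
    cv2.fillConvexPoly(m,np.round(h*16).astype(np.int32),1,shift=4); return m>0
def box(x0,x1,y0,y1,z0,z1): return np.array([[x,y,z] for x in(x0,x1) for y in(y0,y1) for z in(z0,z1)],float)
def slabT(x,y,yaw,lean=np.radians(20)): return R.from_euler("ZY",[yaw,-lean]),np.array([x,y,.03])
SL=box(-.009,.009,-.045,.045,0,.15)
def fit(views,masks,f,p0,s):
    ms=[hullmask(np.argwhere(m)[:,::-1]) for m in masks]
    def cost(p):
        return sum(1-(a&b).sum()/(a|b).sum() for a,b in((m,hullmask(proj(v,f(p)))) for m,v in zip(ms,views)))
    s=np.array(s); o=minimize(cost,p0,method="Nelder-Mead",options=dict(initial_simplex=np.vstack([p0]+[np.array(p0)+s*e for e in np.eye(len(p0))]),xatol=1e-4,fatol=1e-4))
    return o.x,o.fun
def biggest(m):
    n,l,st,_=cv2.connectedComponentsWithStats(m.astype(np.uint8)); return l==1+np.argmax(st[1:,4])
E
python3 - <<'E'
from h import *
V=[cam("scene"),cam("top")]
def near(t,v,px):
    ds=ctrl.outline_of(t,v["c"]); b=[d["region"] for d in ds]
    b=[m for m in b if m.any()]; return min(b,key=lambda m:np.hypot(*(np.argwhere(m).mean(0)[::-1]-px)))
S=[near("tall_sample",V[0],(438,190)),near("tall_sample",V[1],(218,148))]
def fs(p): r,t=slabT(*p); return r.apply(SL)+t
p,c=fit(V,S,fs,[.557,.287,-.35],[.01,.01,.1]); print("slab",p,np.degrees(p[2]),c)
RK=np.vstack([box(-.1125,.1125,-.065,.065,0,.012),box(-.101,.101,-.054,.054,.012,.104)])
def fr(q): return R.from_euler("z",q[2]).apply(RK)+[q[0],q[1],0]
K=[near("rack",V[0],(202,300)),near("rack",V[1],(460,160))]
q,c=fit(V,K,fr,[.579,-.234,.06],[.01,.01,.1]); print("rack",q,np.degrees(q[2]),c)
for i,v in enumerate(V):
    im=v["img"].copy()
    for P,m,col in((fs(p),S[i],(0,0,255)),(fr(q),K[i],(255,0,255))):
        cv2.drawContours(im,cv2.findContours(m.astype(np.uint8),0,1)[0],-1,(0,255,0),1)
        h=cv2.convexHull(proj(v,P).astype(np.float32)); cv2.polylines(im,[h.astype(int)],1,col,1)
    slot=R.from_euler("z",q[2]).apply([[-.075,-.054,.012],[-.075,.054,.012]])+[q[0],q[1],0]
    a,b=proj(v,slot).astype(int); cv2.line(im,tuple(map(int,a)),tuple(map(int,b)),(255,255,0),1)
    V[i]["o"]=im
crop=lambda im,x,y:cv2.resize(im[y:y+145,x:x+190],None,fx=2,fy=2)
cv2.imwrite("pics/fit.png",np.vstack([np.hstack([crop(V[0]["o"],345,115),crop(V[0]["o"],110,215)]),np.hstack([crop(V[1]["o"],150,90),crop(V[1]["o"],380,80)])]))
E
```

```text
slab [ 0.55816697  0.28595768 -0.25554673] -14.641748909870344 0.08709341528347658
rack [ 0.57865736 -0.23497047  0.06574738] 3.76704728222719 0.06664773449850947
```

View pics/fit.png

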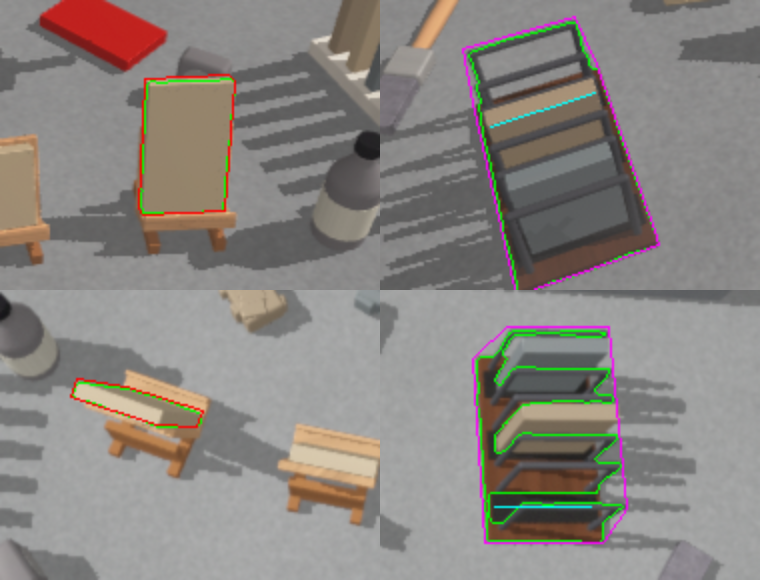

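```bash
cat >> h.py <<'E'
def now():
    o=ctrl.get_obs(); return np.array(o["ee_pos"]),R.from_euler("xyz",o["eef_rot"])
def rows(p0,r0,p1,r1,n):
    w=((r0.inv()*r1).as_rotvec()/n).round(4); r=r0; out=[]; p=p0.copy()
    for i in range(n):
        t=(r.inv().apply((p1-p)/(n-i))*1000).round(1); out.append([t.tolist(),w.tolist()])
        p=p+r.apply(t/1000); r=r*R.from_rotvec(w)
    for x in out: print(x)
    print("end",p.round(4),"step deg",np.degrees(np.linalg.norm(w)).round(1))
def tool(rs): # slab rotation -> tool rotation: x=slab y,y=slab x,z=-slab z
    return rs*R.from_matrix([[0,1,0],[1,0,0],[0,0,-1]])
E
python3 - <<'E'
from h import *
p,r=now(); rs,t=slabT(.5582,.2860,-.2555); rt=tool(rs)
rows(p,r,t+rs.apply([0,0,.215]),rt,10)
print("tool final",rt.as_matrix().round(2))
E
```

```text
[[-30.8, -6.5, -2.7], [-0.0292, -0.0241, 0.1365]]
[[-31.5, -2.2, -2.0], [-0.0292, -0.0241, 0.1365]]
[[-31.5, 2.2, -1.3], [-0.0292, -0.0241, 0.1365]]
[[-30.9, 6.4, -0.4], [-0.0292, -0.0241, 0.1365]]
[[-29.8, 10.6, 0.6], [-0.0292, -0.0241, 0.1365]]
[[-28.0, 14.5, 1.7], [-0.0292, -0.0241, 0.1365]]
[[-25.7, 18.1, 2.8], [-0.0292, -0.0241, 0.1365]]
[[-23.0, 21.4, 3.9], [-0.0292, -0.0241, 0.1365]]
[[-19.7, 24.2, 5.1], [-0.0292, -0.0241, 0.1365]]
[[-16.2, 26.4, 6.3], [-0.0292, -0.0241, 0.1365]]
end [0.487  0.3046 0.2321] step deg 8.1
tool final [[ 0.25  0.91  0.33]
 [ 0.97 -0.24 -0.09]
 [ 0.    0.34 -0.94]]
```

Emit:
{"name": "carry_out", "arguments": {"commands": [[0,[-30.8,-6.5,-2.7],[-0.0292,-0.0241,0.1365]],[0,[-31.5,-2.2,-2.0],[-0.0292,-0.0241,0.1365]],[0,[-31.5,2.2,-1.3],[-0.0292,-0.0241,0.1365]],[0,[-30.9,6.4,-0.4],[-0.0292,-0.0241,0.1365]],[0,[-29.8,10.6,0.6],[-0.0292,-0.0241,0.1365]],[0,[-28.0,14.5,1.7],[-0.0292,-0.0241,0.1365]],[0,[-25.7,18.1,2.8],[-0.0292,-0.0241,0.1365]],[0,[-23.0,21.4,3.9],[-0.0292,-0.0241,0.1365]],[0,[-19.7,24.2,5.1],[-0.0292,-0.0241,0.1365]],[0,[-16.2,26.4,6.3],[-0.0292,-0.0241,0.1365]]], "squeeze": 50}}

```text
time_s: 2.05
ee_pos: [0.4878, 0.3039, 0.2323]
eef_rot: [2.791, -0.001, 1.311]
force: [0.7, 0.7, 0.8]
grip_width: 0.094
grip_force: 0.0
```

Emit:
{"name": "carry_out", "arguments": {"commands": [[0,[0,0,0],[0,0,0]],[0,[0,0,0],[0,0,0]]]}}

```text
time_s: 2.3
ee_pos: [0.4865, 0.3049, 0.2319]
eef_rot: [2.793, 0.001, 1.318]
force: [0.5, 0.4, -0.1]
grip_width: 0.0941
grip_force: 0.0
```

```bash
python3 - <<'E'
from h import *
p,r=now(); print(p,r.as_matrix().round(3),ctrl.get_obs()["qpos"].round(2))
v=cam("wrist"); im=v["img"].copy()
rs,t=slabT(.5582,.2860,-.2555)
for q in proj(v,rs.apply(SL)+t): cv2.circle(im,tuple(map(int,q)),3,(0,0,255),1)
ds=ctrl.outline_of("tall_sample","wrist"); print([d["score"] for d in ds])
for d in ds[:1]: cv2.drawContours(im,cv2.findContours(d["region"].astype(np.uint8),0,1)[0],-1,(0,255,0),1)
cv2.imwrite("pics/w1.png",im)
rt=tool(rs); print("slab frame offset (mm)",rs.inv().apply(p-t)*1000,"rot err",(r.inv()*rt).as_rotvec())
E
```

```text
[0.48648058 0.30494439 0.23194032] [[ 0.25   0.91   0.331]
 [ 0.968 -0.235 -0.086]
 [-0.001  0.342 -0.94 ]] [ 0.62  0.21  1.61 -0.3   1.11  0.98]
[0.67, 0.65]
slab frame offset (mm) [-6.37800525e-01  2.03802635e-01  2.15132539e+02] rot err [-0.00029374 -0.00054118  0.00298627]
```

View pics/w1.png

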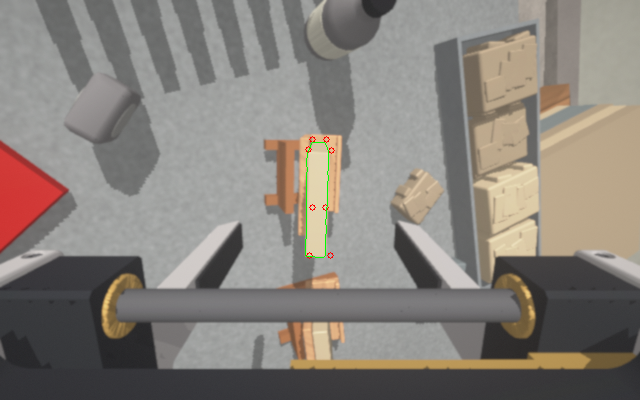

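The wrist view shows the tall slab's top face centred at about (317,200) between the fingers. It sits about 1.9° and 2 px off the model, so I'll make a small correction, descend and grip.

Emit:
{"name": "carry_out", "arguments": {"commands": [[0,[0,-1.2,26],[0,0,0.026]],[0,[0,0,26],[0,0,0]],[0,[0,0,26],[0,0,0]],[0,[0,0,26],[0,0,0]],[0,[0,0,0],[0,0,0]]]}}

```text
time_s: 3.02
ee_pos: [0.5196, 0.2957, 0.1324]
eef_rot: [2.794, -0.006, 1.292]
force: [-0.5, -0.4, 0.0]
grip_width: 0.0938
grip_force: 0.0
```

Emit:
{"name": "carry_out", "arguments": {"commands": [[1,[0,0,0],[0,0,0]],[1,[0,0,0],[0,0,0]],[1,[0,0,0],[0,0,0]],[1,[0,0,0],[0,0,0]],[1,[0,0,0],[0,0,0]],[1,[0,0,0],[0,0,0]]], "squeeze": 50}}

```text
time_s: 3.78
ee_pos: [0.5204, 0.2958, 0.1339]
eef_rot: [2.792, -0.009, 1.291]
force: [-0.1, -0.8, -0.7]
grip_width: 0.0373
grip_force: 0.0
```

Emit:
{"name": "carry_out", "arguments": {"commands": [[1,[0,0,0],[0,0,0]],[1,[0,0,0],[0,0,0]],[1,[0,0,0],[0,0,0]],[1,[0,0,0],[0,0,0]],[1,[0,0,0],[0,0,0]]]}}

```text
time_s: 4.4
ee_pos: [0.5204, 0.2958, 0.1339]
eef_rot: [2.792, -0.009, 1.291]
force: [-0.6, -0.1, -0.9]
grip_width: 0.0174
grip_force: 50.0
```

Emit:
{"name": "carry_out", "arguments": {"commands": [[1,[0,0,-10],[0,0,0]],[1,[0,0,-20],[0,0,0]],[1,[0,0,-30],[0,0,0]],[1,[0,0,-30],[0,0,0]],[1,[0,0,-15],[0,0,0]],[1,[0,0,0],[0,0,0]]]}}

```text
time_s: 5.15
ee_pos: [0.4854, 0.3051, 0.2328]
eef_rot: [2.792, -0.009, 1.292]
force: [-0.2, -0.5, -5.5]
grip_width: 0.0176
grip_force: 50.0
```

```bash
python3 - <<'E'
from h import *
print(ctrl.get_obs()["grip_width"],ctrl.get_obs()["force"])
p,r=now(); rows(p,r,np.array([.5038,-.2399,.275]),tool(R.from_euler("z",.0657)),16)
v=cam("scene"); cv2.imwrite("pics/held.png",cv2.resize(v["img"][60:300,280:600],None,fx=2,fy=2))
E
```

```text
0.01757630724364672 [-0.15185189 -0.45035398 -5.49769583]
[[-32.4, 10.9, 0.8], [0.0217, 0.0032, -0.0214]]
[[-32.6, 10.2, 0.5], [0.0217, 0.0032, -0.0214]]
[[-32.8, 9.5, 0.2], [0.0217, 0.0032, -0.0214]]
[[-33.0, 8.8, -0.1], [0.0217, 0.0032, -0.0214]]
[[-33.2, 8.1, -0.4], [0.0217, 0.0032, -0.0214]]
[[-33.4, 7.3, -0.7], [0.0217, 0.0032, -0.0214]]
[[-33.5, 6.6, -1.0], [0.0217, 0.0032, -0.0214]]
[[-33.7, 5.9, -1.2], [0.0217, 0.0032, -0.0214]]
[[-33.8, 5.1, -1.4], [0.0217, 0.0032, -0.0214]]
[[-33.9, 4.3, -1.6], [0.0217, 0.0032, -0.0214]]
[[-33.9, 3.6, -1.8], [0.0217, 0.0032, -0.0214]]
[[-34.0, 2.8, -2.0], [0.0217, 0.0032, -0.0214]]
[[-34.1, 2.1, -2.2], [0.0217, 0.0032, -0.0214]]
[[-34.1, 1.3, -2.3], [0.0217, 0.0032, -0.0214]]
[[-34.1, 0.5, -2.4], [0.0217, 0.0032, -0.0214]]
[[-34.1, -0.4, -2.6], [0.0217, 0.0032, -0.0214]]
end [ 0.5038 -0.2399  0.275 ] step deg 1.8
```

View pics/held.png

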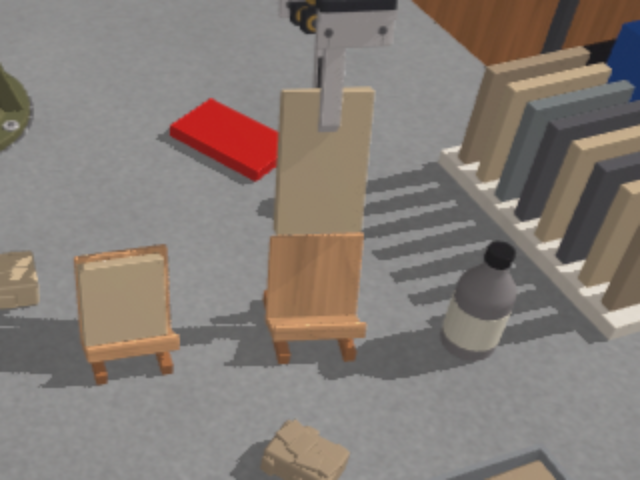

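The held view shows the tall slab hanging straight in the fingers around (325,160), clear of the easel. The square sample is untouched at (130,300). I'll lift a little more and then carry it across.

Emit:
{"name": "carry_out", "arguments": {"commands": [[1,[0,0,-25],[0,0,0]],[1,[-16,5,0],[0.011,0.0016,-0.0107]],[1,[-32.4,10.9,0.8],[0.0217,0.0032,-0.0214]],[1,[-32.6,10.2,0.5],[0.0217,0.0032,-0.0214]],[1,[-32.8,9.5,0.2],[0.0217,0.0032,-0.0214]],[1,[-33.0,8.8,-0.1],[0.0217,0.0032,-0.0214]],[1,[-33.2,8.1,-0.4],[0.0217,0.0032,-0.0214]],[1,[-33.4,7.3,-0.7],[0.0217,0.0032,-0.0214]],[1,[-33.5,6.6,-1.0],[0.0217,0.0032,-0.0214]],[1,[-33.7,5.9,-1.2],[0.0217,0.0032,-0.0214]]]}}

```text
time_s: 6.45
ee_pos: [0.4895, 0.0166, 0.2772]
eef_rot: [2.98, 0.011, 1.474]
force: [1.1, 0.4, -5.8]
grip_width: 0.0174
grip_force: 50.0
```

Emit:
{"name": "carry_out", "arguments": {"commands": [[1,[-33.8,5.1,-1.4],[0.0217,0.0032,-0.0214]],[1,[-33.9,4.3,-1.6],[0.0217,0.0032,-0.0214]],[1,[-33.9,3.6,-1.8],[0.0217,0.0032,-0.0214]],[1,[-34.0,2.8,-2.0],[0.0217,0.0032,-0.0214]],[1,[-34.1,2.1,-2.2],[0.0217,0.0032,-0.0214]],[1,[-34.1,1.3,-2.3],[0.0217,0.0032,-0.0214]],[1,[-34.1,0.5,-2.4],[0.0217,0.0032,-0.0214]],[1,[-16,0,-1],[0.011,0.0016,-0.0107]],[1,[0,0,0],[0,0,0]],[1,[0,0,0],[0,0,0]]]}}

```text
time_s: 7.7
ee_pos: [0.5013, -0.2356, 0.2973]
eef_rot: [-3.141, -0.0, 1.636]
force: [-0.3, -0.7, -4.0]
grip_width: 0.0177
grip_force: 50.0
```

```bash
python3 - <<'E'
from h import *
V=[cam("scene"),cam("wrist"),cam("top")]
p,r=now(); rt=tool(R.from_euler("z",.0657)); print(p,"rot err",(r.inv()*rt).as_rotvec().round(4)); rows(p,r,np.array([.5038,-.2399,.275]),rt,1)
rs=r*R.from_matrix([[0,1,0],[1,0,0],[0,0,-1]]).inv()
H=rs.apply(SL-[0,0,.111])+p
Rz=R.from_euler("z",.0657)
hp=lambda P:Rz.apply(np.array(P))+[.5787,-.235,0]
out=[]
for v in V:
    im=v["img"].copy()
    if v["c"]!="wrist":
        for q in proj(v,H): cv2.circle(im,tuple(map(int,q.round())),2,(0,0,255),1)
    for s in(-.097,-.053): # hoops of empty slot
        q=proj(v,hp([[s,-.054,.012],[s,-.054,.1],[s,.054,.1],[s,.054,.012]])).round().astype(int); cv2.polylines(im,[q],0,(255,255,0),1)
    out.append(im)
cv2.imwrite("pics/over.png",np.vstack([np.hstack([cv2.resize(out[0][130:380,100:300],(400,500))[:300],cv2.resize(out[2][60:260,380:580],(400,400))[:300]]),cv2.resize(out[1],(800,500))[200:]]))
cv2.imwrite("pics/over.png",np.hstack([cv2.resize(out[0][150:370,110:290],(400,489)),cv2.resize(out[2][60:300,370:566],(400,489))]))
cv2.imwrite("pics/w2.png",out[1])
E
```

```text
[ 0.50138441 -0.23557822  0.29781921] rot err [ 0.0002  0.0003 -0.    ]
[[-4.5, 2.1, 22.8], [0.0002, 0.0003, -0.0]]
end [ 0.5038 -0.2399  0.275 ] step deg 0.0
```

View pics/over.png

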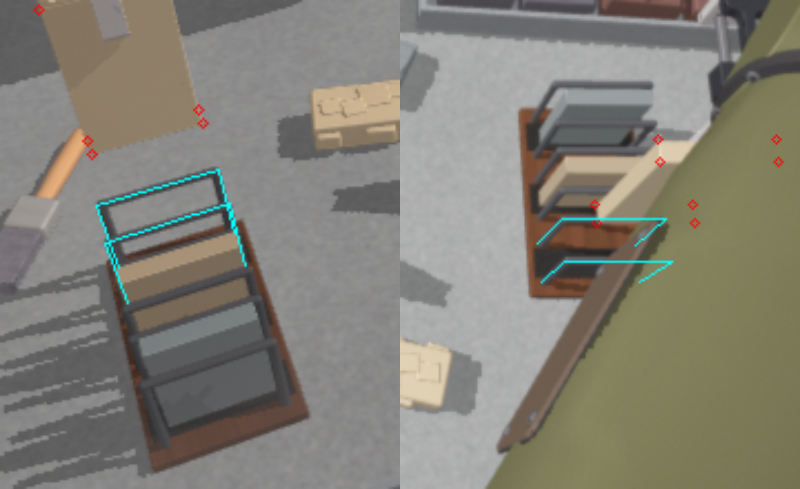

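View pics/w2.png

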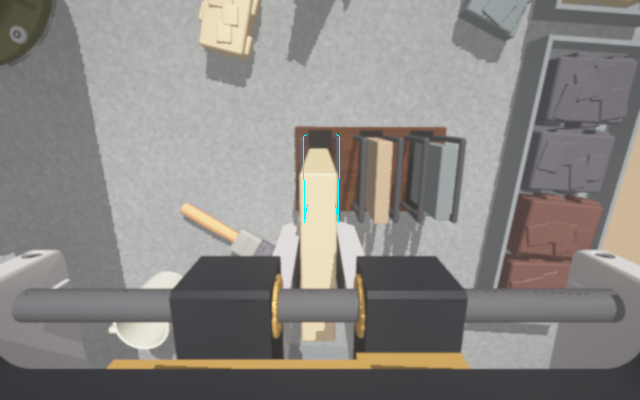

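The hoop model lies on the wires of the empty slot in both views (scene crop 100–235,170–245; wrist 304–340,135–220). The slab hangs vertical, with its lower edge at about (145,140) in the scene crop. I'll align it and come down to just above the hoops.

Emit:
{"name": "carry_out", "arguments": {"commands": [[1,[-2.5,1.2,20],[0,0,0]],[1,[-2,0.9,25],[0,0,0]],[1,[0,0,15],[0,0,0]],[1,[0,0,0],[0,0,0]],[1,[0,0,0],[0,0,0]]]}}

```text
time_s: 8.48
ee_pos: [0.504, -0.2407, 0.2388]
eef_rot: [3.14, 0.001, 1.636]
force: [0.4, -0.8, -4.8]
grip_width: 0.0178
grip_force: 50.0
```

```bash
python3 - <<'E'
from h import *
V=[cam("scene"),cam("wrist")]
p,r=now(); print(p)
rs=r*R.from_matrix([[0,1,0],[1,0,0],[0,0,-1]]).inv()
H=rs.apply(SL-[0,0,.111])+p
Rz=R.from_euler("z",.0657); hp=lambda P:Rz.apply(np.array(P))+[.5787,-.235,0]
print("slab in rack frame mm",Rz.inv().apply(p-[.5787,-.235,0])*1000)
out=[]
for v in V:
    im=v["img"].copy(); im=cv2.resize(im,None,fx=3,fy=3,interpolation=cv2.INTER_CUBIC)
    for q in proj(v,H): cv2.circle(im,tuple(map(int,(3*q+1).round())),3,(0,0,255),1)
    for s in(-.097,-.053):
        q=(3*proj(v,hp([[s,-.05,.012],[s,-.05,.1],[s,.05,.1],[s,.05,.012]]))+1).round().astype(int); cv2.polylines(im,[q],0,(255,255,0),1)
    out.append(im)
cv2.imwrite("pics/near.png",np.hstack([out[0][540:1080,330:730],out[1][360:900,780:1180]]))
E
```

```text
[ 0.5039949  -0.2407956   0.23875593]
slab in rack frame mm [-74.92442284  -0.8785049  238.75592742]
```

View pics/near.png

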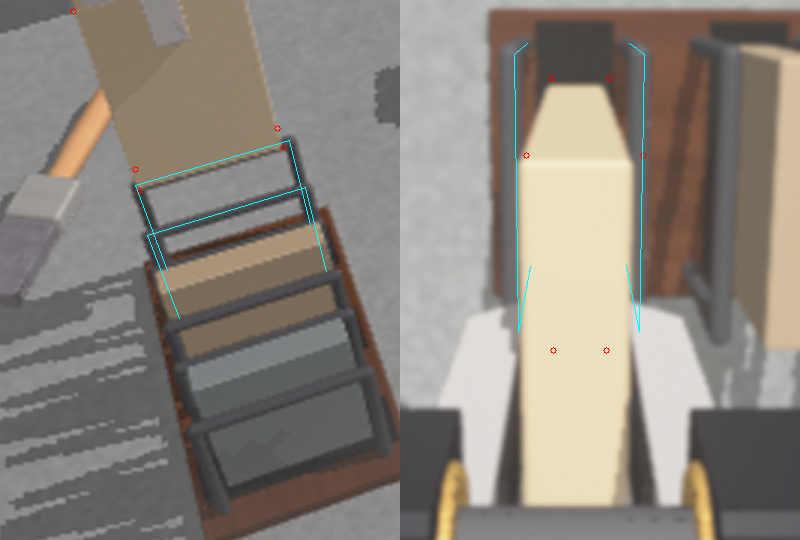

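The slab is centred over the slot: in the wrist view its foot is at about x=574, between wires at about 512 and 638. I'll lower it in.

Emit:
{"name": "carry_out", "arguments": {"commands": [[1,[0,0,20],[0,0,0]],[1,[0,0,25],[0,0,0]],[1,[0,0,25],[0,0,0]],[1,[0,0,25],[0,0,0]],[1,[0,0,10],[0,0,0]],[1,[0,0,3],[0,0,0]],[1,[0,0,0],[0,0,0]],[1,[0,0,0],[0,0,0]]]}}

```text
time_s: 9.57
ee_pos: [0.504, -0.2409, 0.1306]
eef_rot: [3.141, 0.001, 1.636]
force: [0.6, -0.1, -5.6]
grip_width: 0.0177
grip_force: 50.0
```

Emit:
{"name": "carry_out", "arguments": {"commands": [[1,[0,0,2],[0,0,0]],[1,[0,0,1],[0,0,0]],[1,[0,0,0],[0,0,0]]]}}

```text
time_s: 9.95
ee_pos: [0.5036, -0.2407, 0.1266]
eef_rot: [-3.141, 0.0, 1.636]
force: [0.1, -0.4, -5.7]
grip_width: 0.018
grip_force: 50.0
```

Emit:
{"name": "carry_out", "arguments": {"commands": [[1,[0,0,1.5],[0,0,0]],[1,[0,0,0],[0,0,0]],[1,[0,0,0],[0,0,0]]]}}

```text
time_s: 10.32
ee_pos: [0.5037, -0.2408, 0.1253]
eef_rot: [-3.142, 0.0, 1.636]
force: [-0.5, -0.3, -6.0]
grip_width: 0.0178
grip_force: 50.0
```

Emit:
{"name": "carry_out", "arguments": {"commands": [[1,[0,0,1],[0,0,0]],[1,[0,0,0],[0,0,0]],[1,[0,0,0],[0,0,0]]]}}

```text
time_s: 10.7
ee_pos: [0.5037, -0.2408, 0.1242]
eef_rot: [-3.142, 0.0, 1.636]
force: [-0.5, 0.1, -5.0]
grip_width: 0.0176
grip_force: 50.0
```

Emit:
{"name": "carry_out", "arguments": {"commands": [[1,[0,0,1],[0,0,0]],[1,[0,0,0],[0,0,0]],[1,[0,0,0],[0,0,0]]]}}

```text
time_s: 11.08
ee_pos: [0.5037, -0.2407, 0.1232]
eef_rot: [-3.141, 0.0, 1.636]
force: [0.0, -0.3, -5.7]
grip_width: 0.0178
grip_force: 50.0
```

Emit:
{"name": "carry_out", "arguments": {"commands": [[1,[0,0,1],[0,0,0]],[1,[0,0,0],[0,0,0]],[1,[0,0,0],[0,0,0]]]}}

```text
time_s: 11.45
ee_pos: [0.5039, -0.241, 0.1229]
eef_rot: [3.141, 0.001, 1.636]
force: [-2.3, -0.9, 6.6]
grip_width: 0.0177
grip_force: 50.0
```

The slab is on the floor: the vertical force went from -5.7 to +6.6 N. I'll open partway and withdraw straight up.

Emit:
{"name": "carry_out", "arguments": {"commands": [[0.6,[0,0,0],[0,0,0]],[0.6,[0,0,0],[0,0,0]],[0.6,[0,0,0],[0,0,0]],[0.6,[0,0,0],[0,0,0]],[0.6,[0,0,0],[0,0,0]]]}}

```text
time_s: 12.08
ee_pos: [0.5037, -0.2407, 0.1222]
eef_rot: [-3.142, 0.0, 1.636]
force: [0.2, -0.2, -0.6]
grip_width: 0.0375
grip_force: 0.0
```

Emit:
{"name": "carry_out", "arguments": {"commands": [[0.6,[0,0,-8],[0,0,0]],[0.6,[0,0,-20],[0,0,0]],[0.6,[0,0,-30],[0,0,0]],[0.6,[0,0,-40],[0,0,0]],[0.6,[0,0,-30],[0,0,0]],[0.6,[0,0,0],[0,0,0]],[0.6,[0,0,0],[0,0,0]]]}}

```text
time_s: 12.95
ee_pos: [0.5034, -0.2406, 0.2495]
eef_rot: [-3.141, -0.0, 1.636]
force: [0.4, -0.8, -0.3]
grip_width: 0.0379
grip_force: 0.0
```

```bash
python3 - <<'E'
from h import *
v=cam("scene");w=cam("wrist"); print(ctrl.get_obs()["ee_pos"],ctrl.get_obs()["force"])
cv2.imwrite("pics/done.png",np.hstack([cv2.resize(v["img"][180:360,120:280],(400,450)),cv2.resize(w["img"][80:305,220:420],(400,450))]))
E
```

```text
[ 0.50335382 -0.24053891  0.2490915 ] [-0.12274855  0.08442294 -0.91884409]
```

View pics/done.png

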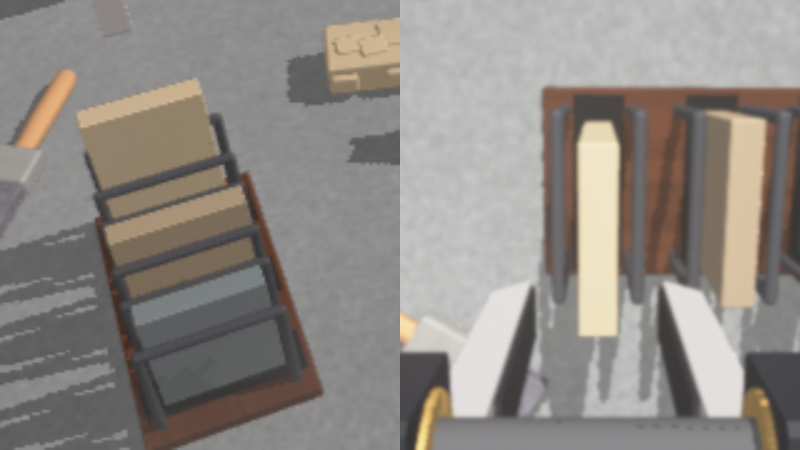

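The picture shows the tall slab upright in the formerly empty slot (scene crop 150,150; wrist crop 598,220). Both neighbours are still standing and the gripper is clear.

```bash
python3 -c "
from station import ctrl
print(ctrl.hand_in())"
```

```text
the job is handed in; nothing more can be done
None
```

The tall sample stands upright and about centred in the rack's empty slot; I let go only once it rested on the floor, both neighbours are still standing, and I handed the job in at about 13 s.

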